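# Push the tamper into its dock through the one-way flap

## Task

Put the coffee tamper away in its wooden dock: stand it upright on the open apron and push it along the channel, through the sprung one-way flap and on under the cover, until it bears snugly on the sprung rubber pad hidden at the end. Do it gently, without ramming the pad or forcing anything, then let go, so that the flap stays shut behind the tamper, and leave the other things where they are.

Things in the scene. Friction and masses are not known exactly. Their poses are not given: they have to be found in the camera images.
- tamper_center (a point): Centre of the upright coffee tamper, on its axis, 43 mm above its underside; z up, round, yaw means nothing. 86 mm high, about 0.35 kg: steel disc 58 mm in diameter, 24 mm high; neck 20 mm in diameter up to 40 mm; straight round dark wooden handle 32 mm in diameter from 40 to 86 mm above the underside. Grasp the handle from above, about 64 mm up
- tamper: The same tamper; this origin is the centre of its underside
- dock: Wooden tamper dock, fixed on the counter, 233 mm long, 100 mm wide, 43 mm high. Origin: on the counter under the apron spot where the tamper is set down; x = push direction, y = left of it, z up. Base plate, 6 mm thick, from x = -37 to 196 mm. Walls 38 mm high: flared mouth from x = 8 mm (about 88 mm wide) to 35 mm, then a channel 64 mm wide centred on y = 0
- dock_apron (a point): The point on top of the base plate (6 mm above the counter) where the middle of the tamper's underside is set down; axes as the dock. The tamper is pushed from here along the dock's x, its axis on y = 0, where its disc has 3 mm to spare on each side
- dock_cover (a point): Middle of the near edge of the dock's wooden cover, on its top, at dock x = 75 mm, 43 mm above the counter; axes as the dock. The cover runs from here to the far end; its underside is 38 mm above the counter (8 mm above the disc of a tamper on the base plate). A slot 28 mm wide along y = 0, open at this edge, lets the neck through: the disc runs below, the handle above
- dock_hinge (a point): Foot of the flap's upright hinge, on the dock's left wall at dock x = 45 mm, y = 35.5 mm; axes as the dock. The flap is an upright steel plate 26 mm long (it bars part of the channel), 26 mm high, 4 mm thick, its top 35 mm above the counter
- flap (a joint): Angle of the sprung one-way flap (rad): 0 = shut across the channel, against its stop; 1.5 = swung inwards along the left wall. It opens only in the push direction and takes about 2 to 4 N to push aside with the tamper. It is shut again behind the tamper once the tamper's axis is beyond dock x = 95 mm
- pad (a joint): Travel of the sprung rubber pad at the channel's end (m): 0 free, 0.004 at its hard stop. Its depth is not measured: the tamper's axis is somewhere at dock x = 100 to 140 mm when it first touches. The pad starts to give at 3 N and meets its hard stop at 12 N; pressed with 6 to 8 N it has given about 2 mm, and its friction keeps most of that when let go
- leveller: coffee leveller, a bystander: a low steel and dark wood disc 62 mm wide and 29 mm high, without a handle; origin at the centre of its underside
- cup: white espresso cup, a bystander, 64 mm wide, 58 mm high; origin at the centre of its underside
- mug: glass mug, a bystander, 80 mm wide, 85 mm high, handle to one side; origin at the centre of its underside
- jug: steel milk jug, a bystander, 84 mm wide, 95 mm high, handle to one side; origin at the centre of its underside
- funnel: aluminium dosing ring, a bystander, 68 mm wide, 22 mm high; origin at the centre of its underside
- beans: jar of beans with a wooden lid, a bystander, 84 mm wide, 120 mm high; origin at the centre of its underside

How it is judged:
On the way, in this order (a step that is already met when the one before it is completed fails the run):
1. the tamper, low in the channel, pushes the flap open (value of joint flap above 0.6 rad and x of tamper in the frame of dock between 0.025 and 0.093 m and z of tamper in the frame of dock below 0.014 m and contact force between the fingers and dock below 0.5 N), for 0.1 s.
2. the flap has sprung shut behind the tamper (value of joint flap below 0.06 rad and x of tamper in the frame of dock between 0.093 and 0.15 m and y of tamper in the frame of dock between -0.006 and 0.006 m), for 0.2 s.
At the end, for the whole second after the job is handed in: The tamper stands upright (within 0.08 rad) and at rest on the dock's base plate beyond the flap (axis at x = 93 to 150 mm in the dock's frame, within 6 mm of the centre line), still bearing on the rubber pad (pad pressed by more than 0.7 mm), and the flap is shut behind it (under 0.06 rad) (all of step 2 and z of tamper in the frame of dock between 0.002 and 0.01 m and angle between tamper's own z axis and vertical below 0.08 rad and value of joint pad above 0.0007 m and linear speed of tamper below 0.01 m/s); the robot touches nothing.
It fails at once if in the channel, the tamper is forced against the dock, its flap or its pad with more than 20 N (contact force between tamper and dock above 20 N and x of tamper in the frame of dock above 0.025 m and distance between tamper and dock below 0.18 m).
It fails at once if the tamper is banged on the dock with more than 45 N (contact force between tamper and dock above 45 N).
It fails at once if the robot presses on the dock with more than 20 N (contact force between the arm and dock above 20 N).
It fails at once if a bystander is moved by more than 20 mm (distance of any of leveller, cup, mug, jug, funnel, beans from where it was at the start of the episode above 0.02 m).
It also fails if it takes over 51 s, if anything falls off the work surface, if the arm or the gripper's body presses on something with over 40 N, if the wrist force passes 120 N, or if a joint passes its speed limit or range.

## Robot

A 6-joint arm with a two-finger parallel gripper is mounted at the origin on the work surface. World frame = base frame: x ahead of the robot, y to its left, z up, the work surface at z = 0. Lengths are in m, angles in rad, forces in N, time in s.
With the tool pointing down it reaches from about 0.3 to 0.775 m from the base axis. Payload 14.6 kg.
Tool frame: the origin (TCP) lies at the very end of the fingers, on their centre line; the grasp point (between the pads) lies 19 mm behind it; z points along the fingers, y is the line along which they close (so a half turn about z gives the same grasp; the last joint's range is limited). The gripper opens to 94 mm and grips with 3 to 60 N. Pads are 16 mm wide; open, the fingers measure 119 mm over their backs; the gripper's body (75 mm by 177 mm) begins 78 mm behind the grasp point.
Start: joints at [1.14, 0.3, 1.521, -0, 1.321, -0.067], TCP at [0.196, 0.514, 0.205] pointing down, gripper open.
Joint ranges: [-3.03, 3.03], [-0.79, 2.21], [0.23, 2.52], [-1.04, 4.18], [0, 3.07], [-2.55, 2.55]. Speed limits (rad/s): [2.22, 2.22, 2.57, 3.14, 3.14, 3.14].

## Interface

Orientations are given as [roll, pitch, yaw] about the fixed x, y, z axes, in that order (R = Rz(yaw) Ry(pitch) Rx(roll)).
In Python, from station import ctrl gives the robot as it stands.
- The arm moves only by the tool move_arm, never from a script. Its argument "increments" is a list of rows, each a list of 7 numbers: the opening, from 0 (shut) to 1 (fully open), then the shift along the tool's x, y, z in units of 50 mm (1.0 is 50 mm), then the turn, a rotation vector about the tool's x, y, z in rad. In form: [[claw, tx, ty, tz, rx, ry, rz], ...]. A call has 1 to 20 rows; each row shifts and turns the commanded pose from where the row before left it, along the tool's axes as they then stand; what a row does not reach is not made up. A row lasts 1/10 s, in which the tool goes at most 50 mm and 8.59 degrees, less where a joint would pass 70% of its speed; a pose out of reach is approached as far as the arm can. A call is refused whole if a number of a shift passes 1 or a number of a turn 0.15, either way. A call with a gripper value outside its range is refused whole. The fingers move at their own pace and stop on an object; "force" is the grip in N (left out, the last holds). Time passes only in rows, so rows that do not move let the fingers close. It gives the time, the measured TCP pose, the force, the opening and the grip force at its end, in the units of the state.
- ctrl.get_obs(): the state, without advancing time (a new reading comes with each control period).
- ctrl.camera(name): name is "side" or "top"; returns a dict with "color" (384x512x3 uint8, blue, green, red), "K" (3x3 intrinsics, pixels), "distortion" ([k1, k2, p1, p2, k3] as OpenCV has them; the pictures are not rectified), "pose" (4x4, takes a point from camera to world coordinates). Camera axes: x right, y down, z forward; pixel columns grow to the right and rows downward; lengths in m; the calibration is good to about 2 mm. A picture is of the moment at which its call begins. There is no depth.
- ctrl.hand_in(): hands the job in; it is judged then, once.
Trained networks look in a picture, given as the dict that the camera call returned (one of the last four; its "shot" number tells which), for a name from the list of things; names that differ only in an ending like _2 or _b are one class to them, and where a whole thing is asked for, a point or a joint stands for the part that bears it (a point fixed in the world has none). Each returns a list of dicts, best first, with "conf" (0 to 1); they miss things now and then, are a little off and sometimes report something else, mostly with a low value. They report only what shows in the picture. A call takes as long as a camera call.
- ctrl.cut_out(name, picture): "mask" (384x512 bool, what is visible of it) and "centre" ([row, column] in pixels, amid what is visible of it).
The state is a dict: "time_s": time; "qpos": joint angles; "joint_vel": joint speeds; "tau": joint torques, N m; "ee_pos": TCP position; "eef_rot": TCP orientation; "force": force on the tool from outside, world axes, zero at the start; "moment": the same for the moment, N m; "grip_width": finger opening in m; "grip_force": force on a finger pad.
Only numpy, scipy, OpenCV 4.12 (cv2) and the standard library are available. Lean on these libraries where they do the work, as an engineer would, in place of code of your own. Each camera call takes 0.05 s, during which the arm holds its last target. There are 200 camera calls.

## Working session

There is one attempt and no reset: what is moved stays moved. The work goes in short steps, Python scripts to look and compute and a tool call to move; the robot and the scene stay as the last step left them, time stands still between calls to the robot, and variables do not carry over. Pictures are saved under pics/ and viewed, at most 10 in all, crops included, and the job is handed in when it is done.

Besides the shell and the picture viewer there is one more tool, called after "Call:" as name(argument=value, ...) on one line, values as JSON. move_arm: Moves the arm, as the interface text tells. Its arguments: {"type":"object","properties":{"increments":{"type":"array","items":{"type":"array","items":{"type":"number"}}},"force":{"type":"number"}},"required":["increments"]}

```bash
ls; mkdir -p pics
python3 - <<'E'
from station import ctrl
import cv2,pickle
o=ctrl.get_obs();print(o)
d={}
for n in("top","side"):
    p=ctrl.camera(n);d[n]=p
    cv2.imwrite(f"pics/{n}0.png",p["color"])
    print(n,p["K"].tolist(),p["distortion"],p["pose"].round(3).tolist())
    for t in("tamper","tamper_center","dock","dock_cover","dock_hinge","dock_apron","leveller","cup","mug","jug","funnel","beans"):
        try:
            r=ctrl.cut_out(t,p)
            print(t,[(round(x["conf"],2),[round(float(c)) for c in x["centre"]],int(x["mask"].sum())) for x in r[:2]])
            d[n+t]=r[:1]
        except Exception as e: print(t,e)
pickle.dump(d,open("d0.pkl","wb"))
E
```

```text
pics
{'time_s': 0.0, 'qpos': array([ 1.14040105e+00,  3.00449378e-01,  1.52155106e+00, -3.44588362e-06,
        1.32067511e+00, -6.66519747e-02]), 'joint_vel': array([ 0.00078241,  0.00049471,  0.00045664, -0.00306625,  0.00046408,
       -0.00018767]), 'tau': array([ 1.56479786e-03, -5.31807089e+01, -3.52749074e+01,  7.09227752e-02,
        2.42579577e-02, -6.85188456e-05]), 'ee_pos': array([0.19560478, 0.51378103, 0.20491094]), 'eef_rot': array([-3.14051194e+00, -6.87931012e-05,  2.77785017e+00]), 'force': array([-0.56185344, -0.17893012, -0.42904687]), 'moment': array([-0.00944965,  0.01134921,  0.0298284 ]), 'grip_force': 0.0, 'grip_width': 0.09398549173434807}
top [[492.2285761624823, 0.0, 261.963440637741], [0.0, 492.2285761624823, 189.82372711083153], [0.0, 0.0, 1.0]] [-0.14419209  0.          0.          0.          0.        ] [[0.04, -0.977, 0.212, 0.266], [-0.999, -0.039, 0.009, 0.024], [-0.0, -0.212, -0.977, 1.263], [0.0, 0.0, 0.0, 1.0]]
tamper [(0.18, [188, 251], 3505)]
tamper_center []
dock [(0.77, [189, 250], 3597), (0.66, [156, 238], 46)]
dock_cover [(0.6, [189, 251],
[... 561 characters left out ...]
      0.        ] [[-0.942, -0.238, 0.236, 0.167], [-0.335, 0.677, -0.655, 1.028], [-0.004, -0.696, -0.718, 1.135], [0.0, 0.0, 0.0, 1.0]]
tamper [(0.76, [161, 289], 258)]
tamper_center [(0.69, [159, 292], 264), (0.65, [116, 255], 593)]
dock [(0.83, [205, 248], 1964), (0.36, [159, 290], 262)]
dock_cover [(0.88, [206, 242], 1981)]
dock_hinge [(0.57, [205, 248], 1949)]
dock_apron [(0.6, [205, 248], 1942), (0.39, [294, 202], 1096)]
leveller [(0.64, [204, 246], 2029), (0.46, [129, 298], 169)]
cup [(0.83, [143, 237], 283)]
mug [(0.61, [293, 200], 1073), (0.61, [159, 291], 288)]
jug [(0.77, [116, 254], 534)]
funnel [(0.59, [272, 264], 195), (0.51, [248, 168], 1105)]
beans [(0.71, [248, 166], 1082)]
```

Run:
```python
import cv2
a=cv2.imread("pics/top0.png");cv2.imwrite("pics/top0b.png",cv2.resize(a[60:300,60:460],(800,480),interpolation=cv2.INTER_CUBIC))
a=cv2.imread("pics/side0.png");cv2.imwrite("pics/side0b.png",cv2.resize(a[80:340,120:386],(614,600),interpolation=cv2.INTER_CUBIC))
```

```text
(no output)
```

View pics/top0b.png

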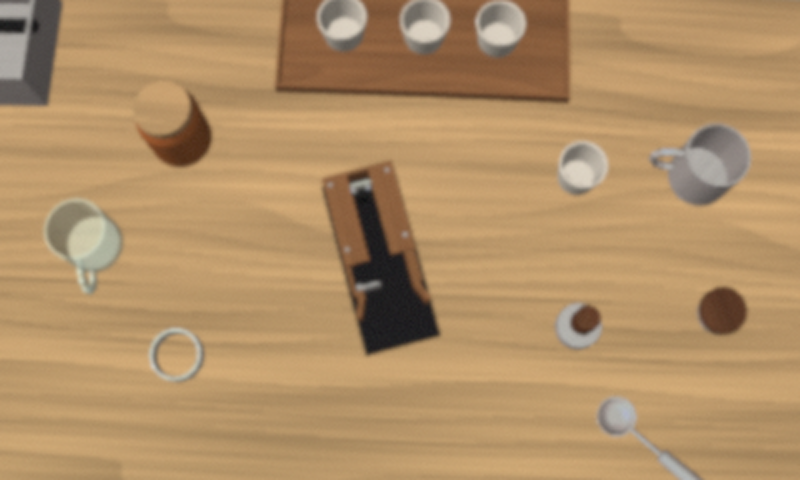

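View pics/side0b.png

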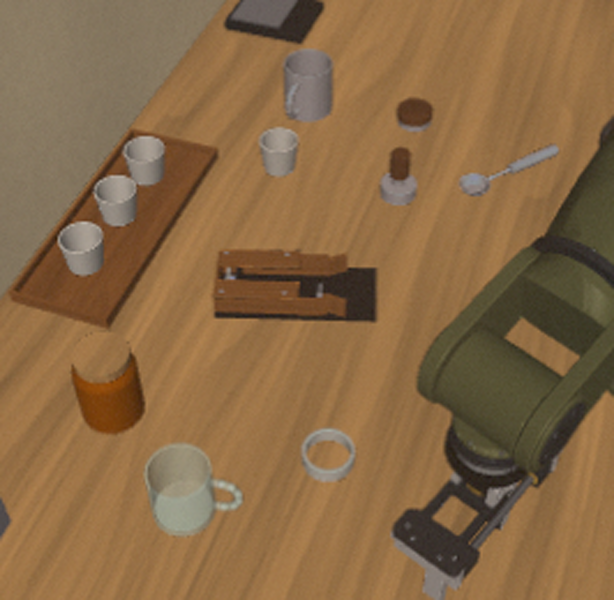

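```bash
cat > h.py <<'E'
import numpy as np,cv2
from scipy.optimize import least_squares
def proj(p,X):
    X=np.atleast_2d(X).astype(float);T=np.linalg.inv(p["pose"])
    r,_=cv2.Rodrigues(T[:3,:3])
    return cv2.projectPoints(X,r,T[:3,3],p["K"],np.asarray(p["distortion"]))[0][:,0]
def ray(p,uv,z):
    n=cv2.undistortPoints(np.array([[uv]],float),p["K"],np.asarray(p["distortion"]))[0,0]
    d=p["pose"][:3,:3]@[n[0],n[1],1];o=p["pose"][:3,3]
    return o+d*(z-o[2])/d[2]
def D(q,P):
    P=np.atleast_2d(P);c,s=np.cos(q[2]),np.sin(q[2])
    return np.c_[q[0]+c*P[:,0]-s*P[:,1],q[1]+s*P[:,0]+c*P[:,1],P[:,2]]
E
python3 - <<'E'
from h import *
import pickle
d=pickle.load(open("d0.pkl","rb"));t,s=d["top"],d["side"]
P=np.array([[-37,50,6],[-37,-50,6],[196,50,43],[196,-50,43]])/1e3
T=np.array([[367,354],[440,334],[323,180],[389,162]])/2+60
S=np.array([[376,318],[376,268],[216,290],[219,252]])/2.308+[120,80]
for w in((1,0),(0,1),(1,1)):
    f=lambda q:np.r_[w[0]*(proj(t,D(q,P))-T).ravel(),w[1]*(proj(s,D(q,P))-S).ravel()]
    r=least_squares(f,[.3,0,0.2],x_scale=[.1,.1,.1]);print(r.x.round(4),r.fun.round(1))
q=r.x
def tam(x):
    a=np.linspace(0,2*np.pi,40)
    return [np.c_[x[0]+R*np.cos(a),x[1]+R*np.sin(a),0*a+z] for R,z in((.029,.0),(.029,.024),(.016,.086),(.016,.04))]
print("tam top",ray(t,[60+586/2,60+319/2],.086),"disc",ray(t,[60+579/2,60+326/2],.024))
print("tam side",ray(s,[120+400/2.308,80+153/2.308],.086))
hulls=[]
# fit tamper silhouettes by mask of side; 
m=d["sidetamper"][0]["mask"]; print("side mask bbox",np.argwhere(m).min(0),np.argwhere(m).max(0))
x0=ray(t,[60+586/2,60+319/2],.086)[:2]
allp=np.vstack(tam(x0));uv=proj(s,allp);print("pred side bbox",uv.min(0).round(1),uv.max(0).round(1))
for n,p,c in(("top",t,None),("side",s,None)):
    k=6;im=cv2.resize(p["color"],None,fx=k,fy=k,interpolation=cv2.INTER_CUBIC)
    def pl(X,col):cv2.polylines(im,[((proj(p,X)+.5)*k).astype(int)],True,col,1)
    for z,x0_,x1 in((.006,-.037,.196),(.0,-.037,.196),(.043,.075,.196)): pl(D(q,[[x0_,.05,z],[x0_,-.05,z],[x1,-.05,z],[x1,.05,z]]),(0,255,0))
    pl(D(q,[[.075,.014,.043],[.075,-.014,.043],[.19,-.014,.043],[.19,.014,.043]]),(255,255,0))
    for c in tam(x0):pl(c,(0,0,255))
    ca=(proj(p,D(q,[[.08,0,.02]]))[0]*k).astype(int);cb=(proj(p,[[x0[0],x0[1],.04]])[0]*k).astype(int)
    A=im[ca[1]-300:ca[1]+300,ca[0]-240:ca[0]+240];B=im[cb[1]-160:cb[1]+160,cb[0]-160:cb[0]+160]
    o=np.zeros((600,800,3),np.uint8);o[:,:480]=A;o[:320,480:]=B;cv2.imwrite(f"pics/ov_{n}.png",o)
E
```

```text
[0.4606 0.0414 0.3119] [-0.3  0.9  0.7  0.5 -2.3 -0.3  1.9 -1.3  0.   0.   0.  -0.  -0.   0.
  0.  -0. ]
[0.4615 0.0399 0.3036] [ 0.   0.   0.   0.  -0.  -0.   0.  -0.   0.5 -0.1  0.4 -0.3 -1.3  2.7
  0.4 -2.6]
[0.4608 0.041  0.3097] [-0.2  0.8  0.8  0.5 -2.1 -0.5  2.2 -1.4  0.7  0.1  0.4 -0.1 -1.2  3.2
  0.4 -2.1]
tam top [ 0.4557095  -0.18989924  0.086     ] disc [ 0.4563663  -0.19216497  0.024     ]
tam side [ 0.4599957  -0.19160512  0.086     ]
side mask bbox [144 285] [169 299]
pred side bbox [285.2 144. ] [301.2 169.9]
```

View pics/ov_top.png

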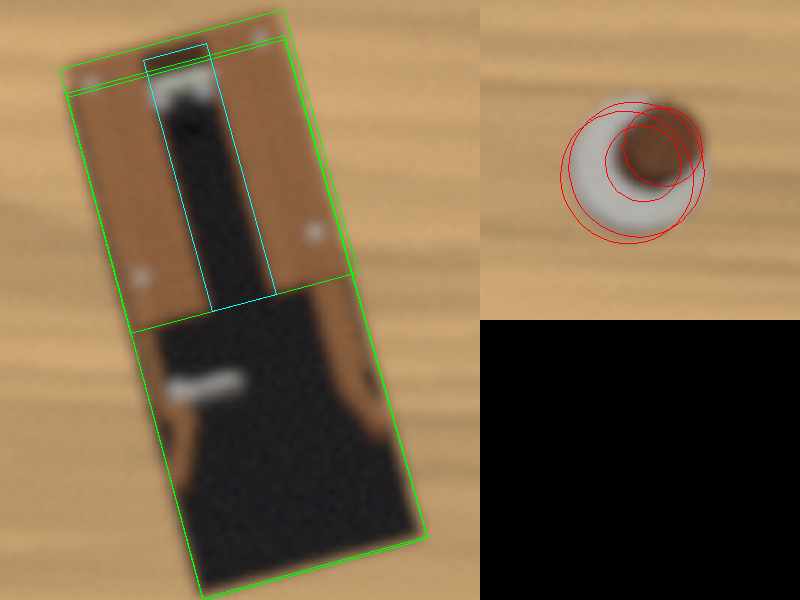

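View pics/ov_side.png

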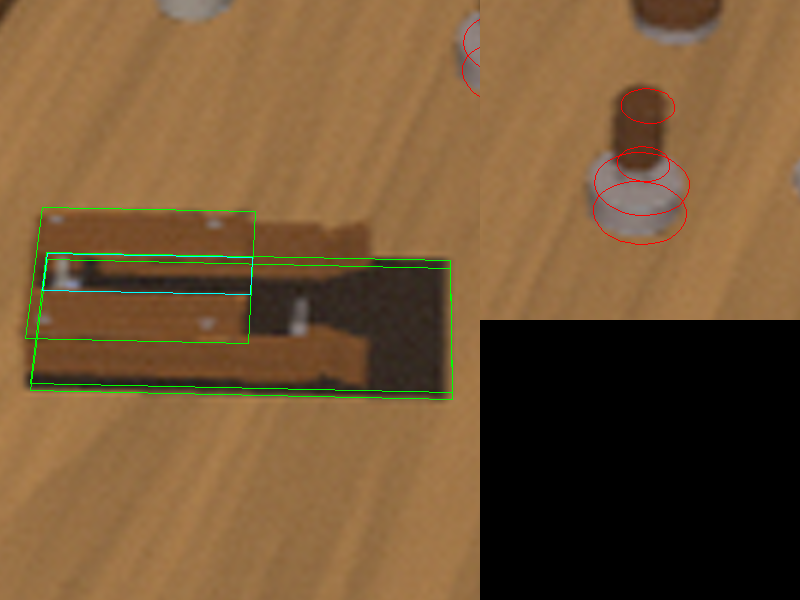

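```bash
cat >> h.py <<'E'
from scipy.ndimage import map_coordinates,gaussian_filter
def edgefit(jobs,q0,model,iters=12,R=4):
    """jobs: (pic, pts Nx3 in model frame, inward pts Nx3 (darker side))"""
    q=np.array(q0,float)
    for it in range(iters):
        rr=R if it<4 else 2.5
        obs=[]
        for p,A,B in jobs:
            g=gaussian_filter(p["color"].astype(float).sum(2),.6)
            a=proj(p,model(q,A));b=proj(p,model(q,B));t=proj(p,model(q,np.roll(A,-1,0)))-a;t[-1]=t[-2]
            n=np.c_[-t[:,1],t[:,0]];n/=np.linalg.norm(n,axis=1)[:,None];n*=np.sign((n*(b-a)).sum(1))[:,None]
            ks=np.arange(-rr,rr+.01,.1)
            L=np.array([map_coordinates(g,[a[:,1]+k*n[:,1],a[:,0]+k*n[:,0]],order=1) for k in ks])
            G=-np.gradient(L,axis=0);i=G.argmax(0);ok=(G.max(0)>2.)&(i>1)&(i<len(ks)-2)
            obs.append((p,A,a+n*ks[i][:,None],n,ok))
        def f(q):return np.concatenate([((proj(p,model(q,A))-c)*n).sum(1)[ok] for p,A,c,n,ok in obs])
        q=least_squares(f,q,x_scale=.1,diff_step=1e-5,loss="soft_l1",f_scale=.4).x
    res=f(q);return q,[ (len(o[4]),int(o[4].sum())) for o in obs],np.sqrt(np.median(res**2))
def line(a,b,inn,n=25):
    a,b=np.array(a)/1e3,np.array(b)/1e3;A=a+(b-a)*np.linspace(.05,.95,n)[:,None];return A,A+np.array(inn)/1e3
def dockjobs(p,side):
    L=[line([-37,50,0],[-37,-50,0],[5,0,0]),line([-37,50,0],[2,50,0],[0,-5,0],12),line([-37,-50,6],[2,-50,6],[0,5,0],12)]
    if not side: L+=[line([80,14,43],[150,14,43],[0,-5,0]),line([80,-14,43],[150,-14,43],[0,5,0]),line([75,40,43],[75,16,43],[-5,0,0],10),line([75,-16,43],[75,-40,43],[-5,0,0],8)]
    return [(p,)+l for l in L]
E
python3 - <<'E'
from h import *
import pickle
d=pickle.load(open("d0.pkl","rb"));t,s=d["top"],d["side"]
q0=[.463,.041,.30]
for n,j in(("top",dockjobs(t,0)),("side",dockjobs(s,1)),("both",dockjobs(t,0)+dockjobs(s,1))):
    print(n,edgefit(j,q0,D))
# tamper: handle top circle (dark inside) in both; 
a=np.linspace(0,2*np.pi,48,endpoint=False)
A=np.c_[.016*np.cos(a),.016*np.sin(a),0*a+.086];B=A*[.6,.6,1]
M=lambda q,P:P+[q[0],q[1],0]
up=(np.sin(a)<.3)  # side cam sees handle body below (toward +y)
for n,j in(("top",[(t,A,B)]),("side",[(s,A[up],B[up])]),("both",[(t,A,B),(s,A[up],B[up])])):
    print(n,edgefit(j,[.4582,-.192],M,R=3))
E
```

```text
top (array([0.46237541, 0.04297555, 0.30955798]), [(25, 25), (12, 12), (12, 12), (25, 25), (25, 25), (10, 10), (8, 5)], np.float64(0.36481674534631725))
side (array([0.4645377 , 0.0409726 , 0.31323279]), [(25, 25), (12, 12), (12, 12)], np.float64(0.2981924185422123))
both (array([0.46294799, 0.04268043, 0.31329467]), [(25, 25), (12, 12), (12, 12), (25, 25), (25, 25), (10, 10), (8, 5), (25, 25), (12, 12), (12, 12)], np.float64(0.30591203816246787))
top (array([ 0.45557087, -0.18847198]), [(48, 48)], np.float64(0.4517058620917779))
side (array([ 0.45960234, -0.19096868]), [(29, 28)], np.float64(0.13375167081475633))
both (array([ 0.45678122, -0.18909322]), [(48, 48), (29, 28)], np.float64(0.5017977896126916))
```

Call:
move_arm(increments=[[1, 0, 0, 0, 0, 0, 0.15], [1, 0, 0, 0, 0, 0, 0.15], [1, 0, 0, 0, 0, 0, 0.15], [1, 0, 0, 0, 0, 0, 0.15], [1, 0, 0, 0, 0, 0, 0.15], [1, 0, 0, 0, 0, 0, 0.15], [1, 0, 0, 0, 0, 0, 0.15], [1, 0, 0, 0, 0, 0, 0.15], [1, 0, 0, 0, 0, 0, 0.15], [1, 0, 0, 0, 0, 0, 0.15], [1, 0, 0, 0, 0, 0, 0.15], [1, 0, 0, 0, 0, 0, 0.15], [1, 0, 0, 0, 0, 0, 0.15], [1, 0, 0, 0, 0, 0, 0.15], [1, 0, 0, 0, 0, 0, 0.15], [1, 0, 0, 0, 0, 0, 0.15], [1, 0, 0, 0, 0, 0, 0.066]])

```text
time_s: 3.0
ee_pos: [0.1957, 0.514, 0.2054]
eef_rot: [3.142, 0.0, 0.306]
force: [0.1, -0.2, -0.5]
grip_width: 0.0936
grip_force: 0.0
```

Call:
move_arm(increments=[[1, 0.037, 0.4, 0, 0, 0, 0], [1, 0.037, 0.75, 0, 0, 0, 0], [1, 0.037, 0.75, 0, 0, 0, 0], [1, 0.037, 0.75, 0, 0, 0, 0], [1, 0.037, 0.75, 0, 0, 0, 0], [1, 0.037, 0.75, 0, 0, 0, 0], [1, 0.037, 0.75, 0, 0, 0, 0], [1, 0.037, 0.75, 0, 0, 0, 0], [1, 0.037, 0.75, 0, 0, 0, 0], [1, 0.037, 0.75, 0, 0, 0, 0], [1, 0.037, 0.75, 0, 0, 0, 0], [1, 0.037, 0.75, 0, 0, 0, 0], [1, 0.037, 0.75, 0, 0, 0, 0], [1, 0.037, 0.75, 0, 0, 0, 0], [1, 0.037, 0.75, 0, 0, 0, 0], [1, 0.037, 0.75, 0, 0, 0, 0], [1, 0.037, 0.75, 0, 0, 0, 0], [1, 0.037, 0.75, 0, 0, 0, 0], [1, 0, 0.75, 0, 0, 0, 0], [1, 0, 0.75, 0, 0, 0, 0]])

```text
time_s: 5.0
ee_pos: [0.4524, -0.1746, 0.2055]
eef_rot: [3.141, -0.0, 0.312]
force: [0.0, 0.7, -0.1]
grip_width: 0.0942
grip_force: 0.0
```

Call:
move_arm(increments=[[1, 0, 0.18, 0, 0, 0, 0], [1, 0, 0.18, 0.2, 0, 0, 0], [1, 0, 0, 0.3, 0, 0, 0], [1, 0, 0, 0.3, 0, 0, 0], [1, 0, 0, 0.3, 0, 0, 0], [1, 0, 0, 0.3, 0, 0, 0], [1, 0, 0, 0.3, 0, 0, 0], [1, 0, 0, 0.3, 0, 0, 0], [1, 0, 0, 0.3, 0, 0, 0], [1, 0, 0, 0.3, 0, 0, 0], [1, 0, 0, 0.3, 0, 0, 0], [1, 0, 0, 0.2, 0, 0, 0], [1, 0, 0, 0.1, 0, 0, 0], [1, 0, 0, 0, 0, 0, 0]])

```text
time_s: 6.4
ee_pos: [0.4574, -0.1897, 0.045]
eef_rot: [-3.141, 0.001, 0.312]
force: [-0.6, -0.9, -0.1]
grip_width: 0.0941
grip_force: 0.0
```

```bash
cat > look.py <<'E'
import sys
from h import *
from station import ctrl
o=ctrl.get_obs();print(o["ee_pos"].round(4),o["eef_rot"].round(3),o["force"].round(2))
ims=[]
c=np.array(eval(sys.argv[2]))
for n in("top","side"):
    p=ctrl.camera(n);u=proj(p,[c])[0].round().astype(int);k=5
    x0,y0=max(u[0]-40,0),max(u[1]-60,0)
    ims.append(cv2.resize(p["color"][y0:y0+120,x0:x0+80],(400,600),interpolation=cv2.INTER_CUBIC));print(n,"crop origin",x0,y0)
    np.save(f"last_{n}.npy",p,allow_pickle=True)
cv2.imwrite(f"pics/{sys.argv[1]}.png",np.hstack(ims))
E
python3 look.py g1 "[.458,-.191,.05]"
```

```text
[ 0.4574 -0.1897  0.045 ] [-3.141e+00  1.000e-03  3.120e-01] [-0.63 -0.9  -0.13]
top crop origin 311 161
side crop origin 253 94
```

View pics/g1.png

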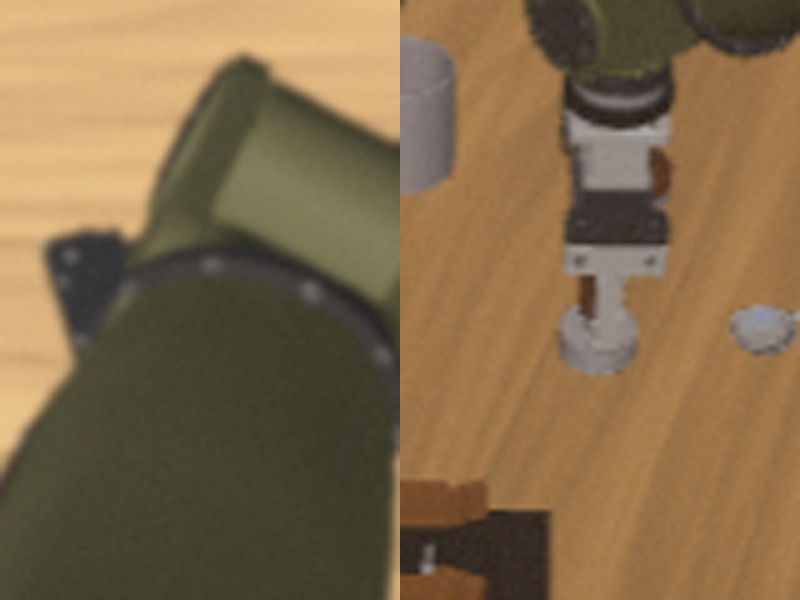

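Run:
```python
from h import *
p=np.load("last_side.npy",allow_pickle=True).item()
T=np.array([.4574,-.1897,0]);
for z in(0,.024):print("disc at TCP xy",(proj(p,[T+[0,0,z]])[0]-[253,94])*5+[400,0])
ty=np.array([.307,-.952,0])
for z in(.045,.065):print("finger",(proj(p,[T-ty*.055+[0,0,z]])[0]-[253,94])*5+[400,0])
print((proj(p,[T+[.005,0,0]])[0]-proj(p,[T])[0])*5)
```

```text
disc at TCP xy [597.71422464 352.54393446]
disc at TCP xy [599.50574299 328.44081861]
finger [603.36418187 357.88835515]
finger [604.97155341 336.99680022]
[-6.45089028 -1.50669483]
```

Call:
move_arm(increments=[[0.3, 0.05, 0, 0, 0, 0, 0], [0.3, 0, 0, 0, 0, 0, 0], [0.1, 0, 0, 0, 0, 0, 0], [0, 0, 0, 0, 0, 0, 0], [0, 0, 0, 0, 0, 0, 0], [0, 0, 0, 0, 0, 0, 0], [0, 0, 0, 0, 0, 0, 0], [0, 0, 0, 0, 0, 0, 0]], force=25)

```text
time_s: 7.3
ee_pos: [0.4604, -0.1898, 0.0458]
eef_rot: [3.14, -0.001, 0.312]
force: [2.8, -7.7, 5.9]
grip_width: 0.0334
grip_force: 3.5
```

Call:
move_arm(increments=[[0, 0, 0, 0, 0, 0, 0], [0, 0, 0, 0, 0, 0, 0], [0, 0, 0, 0, 0, 0, 0], [0, 0, 0, 0, 0, 0, 0]])

```text
time_s: 7.7
ee_pos: [0.4602, -0.1896, 0.0457]
eef_rot: [3.141, -0.0, 0.312]
force: [0.8, -4.9, 2.4]
grip_width: 0.0316
grip_force: 25.0
```

Call:
move_arm(increments=[[0, 0, 0, -0.1, 0, 0, 0], [0, 0, 0, -0.3, 0, 0, 0], [0, 0, 0, -0.3, 0, 0, 0], [0, 0, 0, -0.3, 0, 0, 0], [0, 0.1, -0.3, 0, 0, 0, 0], [0, 0.1, -0.3, 0, 0, 0, 0], [0, 0.1, -0.3, 0, 0, 0, 0], [0, 0.1, -0.3, 0, 0, 0, 0], [0, 0.1, -0.3, 0, 0, 0, 0], [0, 0.1, -0.3, 0, 0, 0, 0], [0, 0.1, -0.3, 0, 0, 0, 0], [0, 0.1, -0.3, 0, 0, 0, 0], [0, 0.1, -0.3, 0, 0, 0, 0], [0, 0.1, -0.3, 0, 0, 0, 0], [0, 0.1, -0.3, 0, 0, 0, 0], [0, 0.1, -0.3, 0, 0, 0, 0], [0, 0.1, -0.3, 0, 0, 0, 0], [0, 0.1, -0.3, 0, 0, 0, 0], [0, 0.08, -0.2, 0, 0, 0, 0], [0, 0, 0, 0, 0, 0, 0]])

```text
time_s: 9.7
ee_pos: [0.4623, 0.0443, 0.0949]
eef_rot: [-3.141, 0.001, 0.314]
force: [-0.0, 0.1, -3.2]
grip_width: 0.0314
grip_force: 25.0
```

```bash
python3 look.py a1 "[.463,.042,.06]"
```

```text
[0.4623 0.0443 0.0949] [-3.141e+00  1.000e-03  3.140e-01] [-0.01  0.11 -3.17]
top crop origin 218 155
side crop origin 232 135
```

View pics/a1.png

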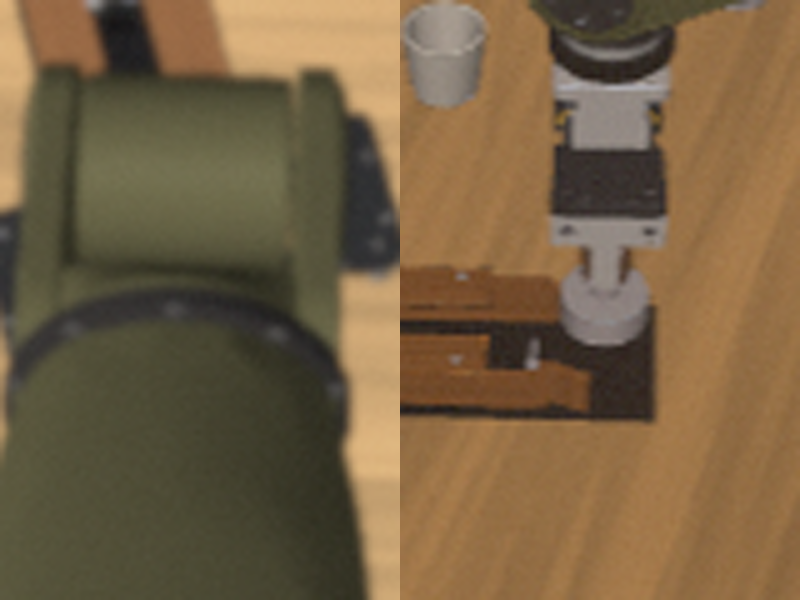

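Run:
```python
from h import *
p=np.load("last_side.npy",allow_pickle=True).item()
print("dock side",edgefit([(p,)+l for l in [line([-37,35,0],[-37,-20,0],[5,0,0]),line([-37,50,0],[2,50,0],[0,-5,0],12),line([-37,-50,6],[-30,-50,6],[0,5,0],3)]],[.463,.0425,.312],D))
a=np.linspace(0,2*np.pi,200,endpoint=False)
for dx,dy in((0,0),(.003,0),(0,-.002)):
  T=np.array([.4623+dx,.0443+dy]);C=np.vstack([np.c_[T[0]+.029*np.cos(a),T[1]+.029*np.sin(a),0*a+z] for z in(.0494,.0734)])
  u=(proj(p,C)-[232,135]+.5)*5+[400,0];print(u.min(0).round(1),u.max(0).round(1))
r=p["color"][135:205,262:285].astype(int)
print("col (row profile) at x=272, rows 185..206",p["color"][185:207,272].sum(1).tolist() if 0 else p["color"][185:207,272].astype(int).sum(1).tolist())
print("row 198, cols 258..286",p["color"][198,258:287].astype(int).sum(1).tolist())
```

```text
dock side (array([0.46463608, 0.04152366, 0.32059665]), [(25, 25), (12, 12), (3, 3)], np.float64(0.14257404666710696))
[558.9 261.8] [648.1 350.9]
[554.6 260.7] [643.7 349.7]
[559.9 259.7] [649.  348.7]
col (row profile) at x=272, rows 185..206 [421, 415, 419, 414, 417, 418, 411, 406, 374, 374, 383, 397, 399, 401, 406, 387, 379, 378, 376, 177, 138, 120]
row 198, cols 258..286 [240, 232, 239, 227, 227, 227, 259, 299, 316, 354, 400, 409, 394, 401, 401, 407, 397, 399, 401, 400, 358, 317, 284, 216, 176, 281, 338, 339, 338]
```

Call:
move_arm(increments=[[0, 0, 0.04, 0.1, 0, 0, 0], [0, 0, 0, 0.15, 0, 0, 0], [0, 0, 0, 0.15, 0, 0, 0], [0, 0, 0, 0.15, 0, 0, 0], [0, 0, 0, 0.1, 0, 0, 0], [0, 0, 0, 0.08, 0, 0, 0], [0, 0, 0, 0.04, 0, 0, 0], [0, 0, 0, 0.02, 0, 0, 0], [0, 0, 0, 0, 0, 0, 0], [0, 0, 0, 0, 0, 0, 0]])

```text
time_s: 10.8
ee_pos: [0.4637, 0.0409, 0.0561]
eef_rot: [3.141, -0.0, 0.312]
force: [0.4, 0.1, -3.4]
grip_width: 0.0317
grip_force: 25.0
```

Call:
move_arm(increments=[[0, 0, 0, 0.02, 0, 0, 0]])

```text
time_s: 10.9
ee_pos: [0.4637, 0.0409, 0.0552]
eef_rot: [3.141, -0.001, 0.312]
force: [0.5, -0.7, -3.7]
grip_width: 0.0318
grip_force: 25.0
```

Call:
move_arm(increments=[[0, 0, 0, 0.02, 0, 0, 0]])

```text
time_s: 11.0
ee_pos: [0.4636, 0.0409, 0.054]
eef_rot: [3.141, -0.0, 0.312]
force: [1.3, -0.4, -3.1]
grip_width: 0.0312
grip_force: 25.0
```

Call:
move_arm(increments=[[0, 0, 0, 0.01, 0, 0, 0]])

```text
time_s: 11.1
ee_pos: [0.4635, 0.0409, 0.0534]
eef_rot: [-3.142, 0.0, 0.312]
force: [0.3, -0.7, -3.3]
grip_width: 0.0315
grip_force: 25.0
```

Call:
move_arm(increments=[[0, 0, 0, 0.01, 0, 0, 0]])

```text
time_s: 11.2
ee_pos: [0.4636, 0.0408, 0.0529]
eef_rot: [3.142, 0.0, 0.312]
force: [0.1, -0.5, -2.4]
grip_width: 0.0318
grip_force: 25.0
```

Call:
move_arm(increments=[[0, 0, 0, 0.01, 0, 0, 0]])

```text
time_s: 11.3
ee_pos: [0.4636, 0.0408, 0.0524]
eef_rot: [-3.142, 0.0, 0.312]
force: [0.8, 0.3, -2.7]
grip_width: 0.0316
grip_force: 25.0
```

Call:
move_arm(increments=[[0, 0, -0.035, 0.01, 0, 0, 0], [0, 0, 0, 0, 0, 0, 0], [0, 0, 0, 0, 0, 0, 0]])

```text
time_s: 11.6
ee_pos: [0.463, 0.0426, 0.0519]
eef_rot: [-3.142, 0.0, 0.312]
force: [0.4, -0.4, -4.0]
grip_width: 0.0316
grip_force: 25.0
```

Call:
move_arm(increments=[[0, 0, 0, 0.01, 0, 0, 0]])

```text
time_s: 11.7
ee_pos: [0.4631, 0.0425, 0.0516]
eef_rot: [3.141, -0.0, 0.312]
force: [-3.1, -0.8, 7.0]
grip_width: 0.0315
grip_force: 25.0
```

Call:
move_arm(increments=[[0, 0, 0, 0.01, 0, 0, 0], [0, 0, 0, 0, 0, 0, 0]])

```text
time_s: 11.9
ee_pos: [0.4632, 0.0425, 0.0516]
eef_rot: [3.141, -0.0, 0.312]
force: [-3.9, -0.3, 7.2]
grip_width: 0.031
grip_force: 25.0
```

Call:
move_arm(increments=[[0, 0, 0, -0.02, 0, 0, 0], [0, 0.03, 0, 0, 0, 0, 0], [0, 0.06, 0, 0, 0, 0, 0], [0, 0.06, 0, 0, 0, 0, 0], [0, 0.06, 0, 0, 0, 0, 0], [0, 0.06, 0, 0, 0, 0, 0], [0, 0.03, 0, 0, 0, 0, 0], [0, 0, 0, 0, 0, 0, 0]])

```text
time_s: 12.7
ee_pos: [0.4774, 0.0472, 0.0519]
eef_rot: [-3.142, 0.0, 0.312]
force: [0.2, -0.1, -2.4]
grip_width: 0.0316
grip_force: 25.0
```

Call:
move_arm(increments=[[0, 0.04, 0, 0, 0, 0, 0], [0, 0.04, 0, 0, 0, 0, 0], [0, 0.04, 0, 0, 0, 0, 0], [0, 0.04, 0, 0, 0, 0, 0], [0, 0.04, 0, 0, 0, 0, 0]])

```text
time_s: 13.2
ee_pos: [0.4868, 0.0503, 0.0518]
eef_rot: [-3.141, 0.001, 0.312]
force: [-2.2, -0.6, -2.9]
grip_width: 0.0318
grip_force: 25.0
```

Call:
move_arm(increments=[[0, 0.04, 0, 0, 0, 0, 0], [0, 0.04, 0, 0, 0, 0, 0], [0, 0.04, 0, 0, 0, 0, 0], [0, 0.04, 0, 0, 0, 0, 0]])

```text
time_s: 13.6
ee_pos: [0.4945, 0.0526, 0.0519]
eef_rot: [3.142, 0.0, 0.312]
force: [-3.0, -0.9, -3.3]
grip_width: 0.0317
grip_force: 25.0
```

Call:
move_arm(increments=[[0, 0.04, 0, 0, 0, 0, 0], [0, 0.04, 0, 0, 0, 0, 0], [0, 0.04, 0, 0, 0, 0, 0], [0, 0.04, 0, 0, 0, 0, 0]])

```text
time_s: 14.0
ee_pos: [0.5019, 0.055, 0.0518]
eef_rot: [3.141, 0.001, 0.312]
force: [-4.8, -3.2, -2.1]
grip_width: 0.0314
grip_force: 25.0
```

Call:
move_arm(increments=[[0, 0.04, 0, 0, 0, 0, 0], [0, 0.04, 0, 0, 0, 0, 0], [0, 0.04, 0, 0, 0, 0, 0], [0, 0, 0, 0, 0, 0, 0]])

```text
time_s: 14.4
ee_pos: [0.5081, 0.0569, 0.0519]
eef_rot: [3.141, -0.0, 0.312]
force: [-1.2, -2.8, -3.6]
grip_width: 0.0317
grip_force: 25.0
```

Call:
move_arm(increments=[[0, 0.05, 0, 0, 0, 0, 0], [0, 0.05, 0, 0, 0, 0, 0], [0, 0.05, 0, 0, 0, 0, 0], [0, 0.05, 0, 0, 0, 0, 0]])

```text
time_s: 14.8
ee_pos: [0.5174, 0.0598, 0.0519]
eef_rot: [3.141, 0.0, 0.312]
force: [-3.5, -4.4, -3.1]
grip_width: 0.0317
grip_force: 25.0
```

Call:
move_arm(increments=[[0, 0.05, 0, 0, 0, 0, 0], [0, 0.05, 0, 0, 0, 0, 0], [0, 0.05, 0, 0, 0, 0, 0], [0, 0.05, 0, 0, 0, 0, 0]])

```text
time_s: 15.2
ee_pos: [0.5272, 0.0631, 0.0521]
eef_rot: [3.141, -0.001, 0.312]
force: [-0.6, -3.0, -3.7]
grip_width: 0.0314
grip_force: 25.0
```

Call:
move_arm(increments=[[0, 0.05, 0, 0, 0, 0, 0], [0, 0.05, 0, 0, 0, 0, 0], [0, 0.05, 0, 0, 0, 0, 0], [0, 0.05, 0, 0, 0, 0, 0]])

```text
time_s: 15.6
ee_pos: [0.5366, 0.0662, 0.052]
eef_rot: [3.142, -0.0, 0.312]
force: [-0.2, -3.6, -2.7]
grip_width: 0.0315
grip_force: 25.0
```

Call:
move_arm(increments=[[0, 0.05, 0, 0, 0, 0, 0], [0, 0.05, 0, 0, 0, 0, 0], [0, 0.05, 0, 0, 0, 0, 0], [0, 0.05, 0, 0, 0, 0, 0]])

```text
time_s: 16.0
ee_pos: [0.5463, 0.0693, 0.0521]
eef_rot: [3.141, -0.001, 0.312]
force: [2.1, -3.7, -3.1]
grip_width: 0.032
grip_force: 25.0
```

Call:
move_arm(increments=[[0, 0.04, 0, 0, 0, 0, 0], [0, 0.04, 0, 0, 0, 0, 0], [0, 0.04, 0, 0, 0, 0, 0], [0, 0.04, 0, 0, 0, 0, 0]])

```text
time_s: 16.4
ee_pos: [0.5535, 0.0719, 0.0519]
eef_rot: [-3.141, 0.0, 0.312]
force: [-0.2, -0.3, -3.6]
grip_width: 0.0319
grip_force: 25.0
```

Call:
move_arm(increments=[[0, 0.02, 0, 0, 0, 0, 0], [0, 0.02, 0, 0, 0, 0, 0], [0, 0.02, 0, 0, 0, 0, 0]])

```text
time_s: 16.7
ee_pos: [0.5563, 0.0726, 0.0519]
eef_rot: [-3.142, 0.0, 0.312]
force: [-0.4, 0.5, -3.8]
grip_width: 0.0321
grip_force: 25.0
```

Call:
move_arm(increments=[[0, 0.02, 0, 0, 0, 0, 0], [0, 0.02, 0, 0, 0, 0, 0], [0, 0.02, 0, 0, 0, 0, 0]])

```text
time_s: 17.0
ee_pos: [0.5592, 0.0735, 0.0519]
eef_rot: [-3.142, 0.0, 0.312]
force: [-0.2, 0.4, -2.7]
grip_width: 0.0316
grip_force: 25.0
```

Call:
move_arm(increments=[[0, 0.02, 0, 0, 0, 0, 0], [0, 0.02, 0, 0, 0, 0, 0], [0, 0.02, 0, 0, 0, 0, 0]])

```text
time_s: 17.3
ee_pos: [0.5621, 0.0744, 0.0519]
eef_rot: [-3.142, 0.0, 0.312]
force: [-0.1, 0.4, -3.2]
grip_width: 0.0314
grip_force: 25.0
```

Call:
move_arm(increments=[[0, 0.02, 0, 0, 0, 0, 0], [0, 0.02, 0, 0, 0, 0, 0]])

```text
time_s: 17.5
ee_pos: [0.564, 0.075, 0.052]
eef_rot: [3.142, -0.0, 0.312]
force: [0.4, 0.2, -3.8]
grip_width: 0.0317
grip_force: 25.0
```

Call:
move_arm(increments=[[0, 0.02, 0, 0, 0, 0, 0], [0, 0.02, 0, 0, 0, 0, 0]])

```text
time_s: 17.7
ee_pos: [0.5659, 0.0757, 0.0519]
eef_rot: [-3.142, -0.0, 0.312]
force: [-0.6, 0.0, -3.3]
grip_width: 0.0318
grip_force: 25.0
```

Call:
move_arm(increments=[[0, 0.02, 0, 0, 0, 0, 0], [0, 0.02, 0, 0, 0, 0, 0]], force=15)

```text
time_s: 17.9
ee_pos: [0.5678, 0.0763, 0.0519]
eef_rot: [3.142, 0.0, 0.312]
force: [-0.8, 0.2, -3.6]
grip_width: 0.032
grip_force: 15.0
```

Call:
move_arm(increments=[[0, 0.02, 0, 0, 0, 0, 0], [0, 0.02, 0, 0, 0, 0, 0]])

```text
time_s: 18.1
ee_pos: [0.5697, 0.0769, 0.0519]
eef_rot: [-3.142, 0.0, 0.312]
force: [-0.1, -0.2, -2.7]
grip_width: 0.0318
grip_force: 15.0
```

Call:
move_arm(increments=[[0, 0.02, 0, 0, 0, 0, 0], [0, 0.02, 0, 0, 0, 0, 0]])

```text
time_s: 18.3
ee_pos: [0.5716, 0.0775, 0.0519]
eef_rot: [-3.142, 0.0, 0.312]
force: [-0.3, -0.4, -3.2]
grip_width: 0.0319
grip_force: 15.0
```

Call:
move_arm(increments=[[0, 0.02, 0, 0, 0, 0, 0], [0, 0.02, 0, 0, 0, 0, 0]])

```text
time_s: 18.5
ee_pos: [0.5735, 0.0781, 0.0519]
eef_rot: [3.142, 0.0, 0.312]
force: [-0.6, 0.5, -4.1]
grip_width: 0.0318
grip_force: 15.0
```

Call:
move_arm(increments=[[0, 0.02, 0, 0, 0, 0, 0], [0, 0.02, 0, 0, 0, 0, 0]])

```text
time_s: 18.7
ee_pos: [0.5754, 0.0787, 0.0519]
eef_rot: [-3.142, 0.0, 0.312]
force: [-0.4, -1.2, -3.8]
grip_width: 0.0317
grip_force: 15.0
```

Call:
move_arm(increments=[[0, 0.02, 0, 0, 0, 0, 0], [0, 0.02, 0, 0, 0, 0, 0]])

```text
time_s: 18.9
ee_pos: [0.5773, 0.0794, 0.0519]
eef_rot: [3.142, -0.0, 0.312]
force: [-0.3, -1.0, -2.9]
grip_width: 0.0317
grip_force: 15.0
```

Call:
move_arm(increments=[[0, 0.02, 0, 0, 0, 0, 0], [0, 0.02, 0, 0, 0, 0, 0]])

```text
time_s: 19.1
ee_pos: [0.5792, 0.08, 0.052]
eef_rot: [3.142, 0.0, 0.312]
force: [-0.8, -1.2, -4.1]
grip_width: 0.0316
grip_force: 15.0
```

Call:
move_arm(increments=[[0, 0.02, 0, 0, 0, 0, 0], [0, 0.02, 0, 0, 0, 0, 0]])

```text
time_s: 19.3
ee_pos: [0.5811, 0.0806, 0.0519]
eef_rot: [3.142, 0.0, 0.312]
force: [-0.3, -0.0, -3.1]
grip_width: 0.0315
grip_force: 15.0
```

Call:
move_arm(increments=[[0, 0.02, 0, 0, 0, 0, 0], [0, 0.02, 0, 0, 0, 0, 0]])

```text
time_s: 19.5
ee_pos: [0.583, 0.0812, 0.0519]
eef_rot: [3.142, 0.0, 0.312]
force: [0.6, -0.2, -3.8]
grip_width: 0.0317
grip_force: 15.0
```

Call:
move_arm(increments=[[0, 0.02, 0, 0, 0, 0, 0], [0, 0.02, 0, 0, 0, 0, 0]])

```text
time_s: 19.7
ee_pos: [0.5849, 0.0818, 0.052]
eef_rot: [-3.142, -0.0, 0.312]
force: [-0.6, 0.4, -3.3]
grip_width: 0.0317
grip_force: 15.0
```

Call:
move_arm(increments=[[0, 0.02, 0, 0, 0, 0, 0], [0, 0.02, 0, 0, 0, 0, 0]])

```text
time_s: 19.9
ee_pos: [0.5868, 0.0824, 0.0519]
eef_rot: [-3.142, 0.0, 0.312]
force: [-0.2, -0.5, -3.7]
grip_width: 0.0319
grip_force: 15.0
```

Call:
move_arm(increments=[[0, 0.02, 0, 0, 0, 0, 0], [0, 0.02, 0, 0, 0, 0, 0]])

```text
time_s: 20.1
ee_pos: [0.5888, 0.083, 0.0519]
eef_rot: [3.142, -0.0, 0.312]
force: [-0.2, -0.0, -3.0]
grip_width: 0.0313
grip_force: 15.0
```

Call:
move_arm(increments=[[0, 0.02, 0, 0, 0, 0, 0], [0, 0.02, 0, 0, 0, 0, 0]])

```text
time_s: 20.3
ee_pos: [0.5902, 0.0835, 0.0519]
eef_rot: [-3.142, 0.001, 0.312]
force: [-4.8, -2.4, 1.1]
grip_width: 0.0317
grip_force: 15.0
```

Call:
move_arm(increments=[[0, 0.02, 0, 0, 0, 0, 0], [0, 0.01, 0, 0, 0, 0, 0]])

```text
time_s: 20.5
ee_pos: [0.5914, 0.0838, 0.0519]
eef_rot: [-3.142, 0.002, 0.312]
force: [-7.3, -2.6, 2.3]
grip_width: 0.0315
grip_force: 15.0
```

Call:
move_arm(increments=[[0, 0, 0, 0, 0, 0, 0], [0, 0, 0, 0, 0, 0, 0]])

```text
time_s: 20.7
ee_pos: [0.5914, 0.0838, 0.0519]
eef_rot: [-3.142, 0.002, 0.312]
force: [-6.5, -1.7, 1.7]
grip_width: 0.0318
grip_force: 15.0
```

Call:
move_arm(increments=[[0.4, 0, 0, 0, 0, 0, 0], [0.5, 0, 0, 0, 0, 0, 0], [0.7, 0, 0, 0, 0, 0, 0], [0.7, 0, 0, 0, 0, 0, 0], [0.7, 0, 0, -0.1, 0, 0, 0], [0.7, 0, 0, -0.3, 0, 0, 0], [0.7, 0, 0, -0.4, 0, 0, 0], [0.7, 0, 0, -0.4, 0, 0, 0], [0.7, 0, 0, -0.4, 0, 0, 0], [0.7, 0, 0, -0.4, 0, 0, 0], [0.7, 0, 0, -0.4, 0, 0, 0], [0.7, 0, 0, -0.4, 0, 0, 0], [0.7, -0.4, 0, -0.2, 0, 0, 0], [0.7, -0.6, 0, 0, 0, 0, 0], [0.7, -0.6, 0, 0, 0, 0, 0], [0.7, -0.6, 0, 0, 0, 0, 0], [0.7, -0.6, 0, 0, 0, 0, 0], [0.7, 0, 0, 0, 0, 0, 0], [0.7, 0, 0, 0, 0, 0, 0]])

```text
time_s: 22.6
ee_pos: [0.4592, 0.0411, 0.2034]
eef_rot: [3.141, -0.002, 0.311]
force: [0.2, 0.1, -0.5]
grip_width: 0.0658
grip_force: 0.0
```

```bash
python3 look.py e1 "[.55,.07,.05]"
```

```text
[0.4592 0.0411 0.2034] [ 3.141e+00 -2.000e-03  3.110e-01] [ 0.17  0.14 -0.53]
top crop origin 208 121
side crop origin 204 137
```

View pics/e1.png

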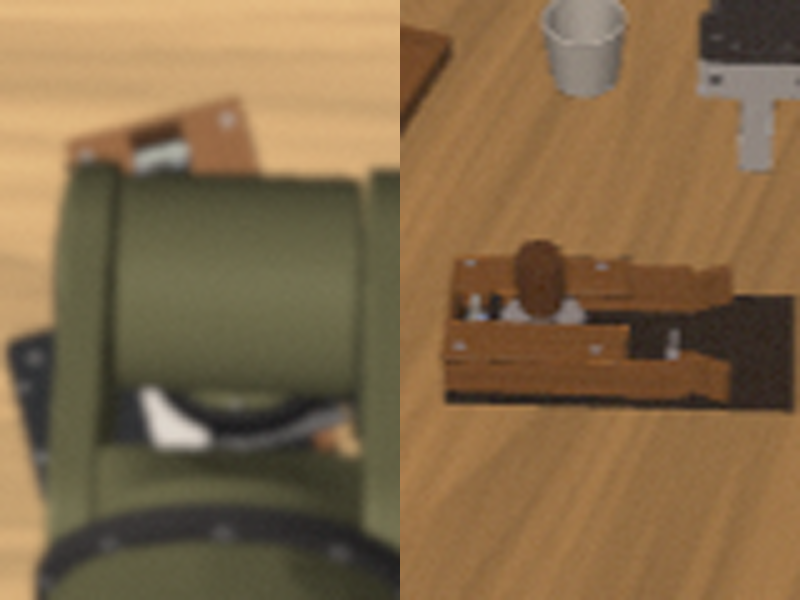

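Run:
```python
from h import *
import pickle
a=pickle.load(open("d0.pkl","rb"))
q=[.463,.0425,.312]
for n in("side","top"):
    A=a[n];B=np.load(f"last_{n}.npy",allow_pickle=True).item()
    u=proj(A,D(q,[[.175,0,.035],[.185,0,.035]]));print(n,u.round(1),"px per 10mm",(u[1]-u[0]).round(2))
    c=(219,198) if n=="side" else (240,153)
    for r in range(c[1]-4,c[1]+5):print(r,*[X["color"][r,c[0]-8:c[0]+9].astype(int).sum(1)//3 for X in(A,B)])
```

```text
side [[219.5 199.7]
 [216.5 199.7]] px per 10mm [-2.98 -0.06]
194 [111 111 100  80  81  78  78  78  77  76  77  79  80  80  77  84  82] [111 109 101  79  77  80  79  79  76  78  77  74  77  82  80  76  57]
195 [112 111  99  76  63  72  79  88  87  73  75  73  78  88  90  94  92] [107 106  96  75  66  69  77  87  83  75  72  61  74  89  89  86  69]
196 [112 106  99  71  59  56  78 119 125  76  73  60  41  44  65  76  77] [110 109  99  68  59  63  72 115 123  74  63  45  42  57  77  74  58]
197 [112 111  95  66  56  62  83 123 128  77  72  56  42  47  66  76  79] [111 112  94  70  54  60  84 121 124  74  59  37  44  56  86 115 105]
198 [112 109  91  65  44  47  66 109 109  64  52  46  40  37  49  65  62] [112 105  91  65  50  45  69 105 109  64  46  39  40  64 108 130 111]
199 [111 109  94  66  51  41  66 111 121 100  82  55  36  39  38  38  40] [109 105  91  64  48  34  64 110 117  90  62  39  47  97 131 129 130]
200 [111 105  89  67  48  43  84 125 138 149 121  57  37  35  38  37  41] [110 108  88  64  45  45  84 124 137 135  90  34  46  97 131 128 129]
201 [115 106  86  85  86  72  
[... 880 characters left out ...]
4 110 110 111]
153 [101 106 118 137 150 145 132 119 111 109 122 136 134 114 100 100 100] [ 93 108 123 143 154 152 139 128 119 117 126 129 119 105 102 107 109]
154 [101 105 117 137 147 134 110  87  77  77  93 111 111  98  93 100 101] [ 78  97 111 126 133 123 107  92  84  83  88  95  87  81  91 101 104]
155 [ 99 103 114 130 139 125  94  65  50  50  62  73  75  70  78  93  98] [ 66  78  88  97 100  91  79  69  60  59  62  61  58  61  76  82  84]
156 [100 102 108 114 113 100  72  49  36  37  36  43  44  48  64  86  98] [56 64 69 71 71 66 62 58 55 55 54 53 56 51 59 64 65]
157 [100 100 102  97  85  69  48  37  33  30  30  30  34  36  54  80  94] [57 61 63 63 61 60 61 59 60 59 60 56 58 58 58 56 60]
```

```bash
python3 -c "
from station import ctrl
print(ctrl.hand_in())"
```

```text
the job is handed in; nothing more can be done
None
```

I put the tamper away and handed the job in. In the last images it stands upright under the cover with the flap shut, the pad looks about 1.5 mm pressed, and the gripper is clear; I got no verdict back.

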